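# Restock the carton rack and shut its retaining bar

## Task

The sheet-metal carton rack on the crash cart has one empty lane. Push the loose suture carton along the worktop, end first, in between the two partitions of the empty lane until it is fully home and flush with the partition ends, without lifting or tipping it. Then push the rack's wire retaining bar over and down across the front of the cartons until it lies on its rests, so that nothing slides out when the cart is wheeled, and leave the other cartons and everything round the rack where they are.

Things in the scene. Friction and masses are not known exactly. Their poses are not given: they have to be found in the camera images.
- carton: the loose folding carton of sutures: white box lying flat, 53 (own x) x 88 (own y) x 30 mm high, 0.12 kg; origin at the centre of its underside. It lies on the worktop between the robot and the rack, its long own y axis roughly pointing at the rack (either end may go in first).
- rack: low fixed sheet-metal rack of three lanes side by side, open at the front and above, no raised floor (cartons slide on the worktop). Origin on the worktop, centre of the middle lane; own x points into the lanes, y across them. Lane centres at own y = -63, 0, +63 mm. A carton that is home has its centre at own x = 0. 195 mm wide, plus the bar's arms (208 mm over all).
- rack_mouth (a point): middle of the rack's front opening, on the worktop, at the rack's own x = -44 mm, y = 0. Here lie the front ends of the four partitions, each 6 mm thick, 26 mm high, round-nosed; 57 mm clear between neighbours. The back wall (36 mm high) has its inner face 88 mm further in, so a carton that is home is flush with the noses. Same axes as the rack.
- stock_a: one of the two identical suture cartons (53 x 88 x 30 mm, loose) already home in the rack; origin at the centre of its underside. The two stand in any two of the three lanes.
- stock_b: the other of the two suture cartons already home in the rack; same size and origin
- bar_grip (a point): middle of the rack's retaining bar, a U of 5 mm wire: the 200 mm cross bar along the rack's own y has a black sleeve in the middle, 70 mm long, 9 mm thick (this point on its axis). Its arms pivot on the rack's outer sides about a line along own y at own x = +16 mm, z = 20 mm; 72 mm from pivot line to cross bar axis.
- bar (a joint): angle of the retaining bar, rad: 0 = down on its rests, cross bar in front of the cartons at the rack's own x = -56 mm, z = 20 mm; pi/2 = up; more = leaning back over the rack, where it starts (1.8 to 2.2; stop 2.5). Stiff hinge: stays where left, takes about 1 N at the cross bar. It cannot close while a carton sticks out over 7 mm.
- tape: roll of white surgical tape lying flat, 76 mm across, 25 mm high; bystander; origin at the centre of its underside
- vial: small standing medicine vial, 25 mm across, 53 mm high; bystander; origin at the centre of its underside
- oximeter: finger clip oximeter, 34 x 58 x 31 mm high; bystander; origin at the centre of its underside
Not all that is in view belongs to the job. What is shaped like the stock_b but brown is not meant.

How it is judged:
On the way, in this order (a step that is already met when the one before it is completed fails the run):
1. the carton is home in the empty lane while the retaining bar is still up (x of carton in the frame of rack between -0.006 and 0.005 m and y of carton in the frame of rack between -0.068 and 0.068 m and angle between the y axis of carton and the x axis of rack, either way round below 0.1 rad and value of joint bar above 1 rad), for 0.2 s.
2. the retaining bar is down on its rests (value of joint bar below 0.1 rad), for 0.2 s.
At the end, for the whole second after the job is handed in: The carton lies flat in the lane that was empty, lengthwise, at most 6 mm short of home, at rest; the two other cartons are still home (within 6 mm); the retaining bar is down within 0.1 rad (7 mm at the cross bar) (x of carton in the frame of rack between -0.006 and 0.005 m and (y of carton in the frame of rack between -0.068 and -0.058 m or y of carton in the frame of rack between -0.005 and 0.005 m or y of carton in the frame of rack between 0.058 and 0.068 m) and angle between the y axis of carton and the x axis of rack, either way round below 0.1 rad and angle between carton's own z axis and vertical below 0.05 rad and height (world z) of carton below 0.004 m and linear speed of carton below 0.01 m/s and value of joint bar below 0.1 rad and x of each of stock_a, stock_b in the frame of rack above -0.006 m); the robot touches nothing.
It fails at once if the carton is lifted off the worktop (height (world z) of carton above 0.012 m).
It fails at once if the carton is tipped by more than 15 degrees (angle between carton's own z axis and vertical above 0.26 rad).
It fails at once if a carton already in the rack is moved by more than 12 mm (distance of any of stock_a, stock_b from where it was at the start of the episode above 0.012 m).
It fails at once if the tape roll, the vial or the oximeter is moved by more than 20 mm (distance of any of tape, vial, oximeter from where it was at the start of the episode above 0.02 m).
It fails at once if the vial is knocked over (angle between vial's own z axis and vertical above 0.5 rad).
It also fails if it takes over 72 s, if anything falls off the work surface, if the arm or the gripper's body presses on something with over 40 N, if the wrist force passes 120 N, or if a joint passes its speed limit or range.

## Robot

A 6-joint arm with a two-finger parallel gripper is mounted at the origin on a cart in front of the work surface, level with it; the furniture and walls round the work are solid. World frame = base frame: x ahead of the robot, y to its left, z up, the work surface at z = 0. Lengths are in m, angles in rad, forces in N, time in s.
With the tool pointing down it reaches from about 0.3 to 0.875 m from the base axis. Payload 6.4 kg.
Tool frame: the origin (TCP) lies between the finger pads; the fingertips stand 14 mm ahead of it and the grasp point (between the pads) lies 5 mm behind it (robot.nose_length is the distance from the TCP to the fingertips, in m); z points along the fingers, y is the line along which they close (so a half turn about z gives the same grasp; the last joint's range is limited). The gripper opens to 88 mm and grips with 3 to 60 N. Pads are 18 mm wide; open, the fingers measure 123 mm over their backs; the gripper's body (75 mm by 187 mm) begins 45 mm behind the grasp point.
Start: joints at [-1.402, 0.181, 1.607, -0, 1.354, -0.206], TCP at [0.211, -0.535, 0.253] pointing down, gripper open.
Joint ranges: [-2.99, 2.99], [-0.89, 2.07], [0.3, 2.58], [-1.14, 4.28], [0, 2.63], [-3.12, 3.12]. Speed limits (rad/s): [2.57, 2.57, 3.01, 3.14, 3.14, 3.14].

## Interface

Orientations are given as a unit quaternion [x, y, z, w].
In Python, from cell import robot gives the robot as it stands.
- The arm moves only by the tool carry_out, never from a script. Its argument "motion" is a list of rows, each an object with "offset": the shift along the tool's x, y, z normalised to -1 to 1, where 1 is 0.15 m, a list of three; "rotation": the turn, a rotation vector about the tool's x, y, z normalised to -1 to 1, where 1 is 0.15 rad, a list of three. In form: [{"offset": [tx, ty, tz], "rotation": [rx, ry, rz]}, ...]. A call has 1 to 10 rows; each row shifts and turns the commanded pose from where the row before left it, along the tool's axes as they then stand; what a row does not reach is not made up. A row lasts 1/10 s, in which the tool goes at most 50 mm and 8.59 degrees, less where a joint would pass 70% of its speed; a pose out of reach is approached as far as the arm can. A call with a number of a shift or a turn outside -1 to 1 is refused whole. A call with a gripper value outside its range is refused whole. "gripper" is the closure, from 0 (fully open) to 1 (shut), set as the call begins (left out, the last holds). The fingers move at their own pace and stop on an object; "grip_force" is the grip in N (left out, the last holds). Time passes only in rows, so rows that do not move let the fingers close. It gives the time, the measured TCP pose, the force, the opening and the grip force at its end, in the units of the state.
- robot.state(): the state, without advancing time (a new reading comes with each control period).
- robot.grab_frame(name): name is "side" or "top"; returns a dict with "color" (400x640x3 uint8, red, green, blue), "vertical_fov" (degrees; the focal length in pixels is half the picture's height over the tangent of half this angle, whatever the lens; pixels are square), "cx", "cy" (the principal point, pixels), "distortion" ([k1, k2, p1, p2, k3] as OpenCV has them; the pictures are not rectified), "eye" and "attitude" of the camera in the world. Camera axes: x right, y down, z forward; pixel columns grow to the right and rows downward; lengths in m; the calibration is good to about 2 mm. A picture is of the moment at which its call begins. There is no depth.
- robot.sign_off(): hands the job in; it is judged then, once.
The state is a dict: "clock": time; "joints": joint angles; "qd": joint speeds; "joint_torque": joint torques, N m; "tool_pos": TCP position; "tcp_rot": TCP orientation; "wrist_force": force on the tool from outside, world axes, zero at the start; "torque": the same for the moment, N m; "width": opening from 0.0 (shut) to 1.0 (fully open); "gripper_force": force on a finger pad.
Only numpy, scipy, OpenCV 4.12 (cv2) and the standard library are available. Lean on these libraries where they do the work, as an engineer would, in place of code of your own. Each camera call takes 0.05 s, during which the arm holds its last target. There are 200 camera calls.

## Working session

There is one attempt and no reset: what is moved stays moved. The work goes in short steps, Python scripts to look and compute and a tool call to move; the robot and the scene stay as the last step left them, time stands still between calls to the robot, and variables do not carry over. Pictures are saved under pics/ and viewed, at most 10 in all, crops included, and the job is handed in when it is done.

Besides the shell and the picture viewer there is one more tool, called after "Call:" as name([rows], argument=value, ...), one row to a line, values as JSON. carry_out: Moves the arm, as the interface text tells. Scaled input: -1 to 1 covers 0.15 m each way for a shift and 0.15 rad each way for a turn. Its arguments: {"type":"object","properties":{"motion":{"type":"array","items":{"type":"object","properties":{"offset":{"type":"array","items":{"type":"number","minimum":-1,"maximum":1}},"rotation":{"type":"array","items":{"type":"number","minimum":-1,"maximum":1}}}}},"gripper":{"type":"number"},"grip_force":{"type":"number"}},"required":["motion"]}

```bash
mkdir -p pics; ls
python3 - <<'E'
from cell import robot
import cv2,pickle
for n in("top","side"):
    f=robot.grab_frame(n); pickle.dump(f,open(n+".pkl","wb"))
    cv2.imwrite(f"pics/{n}0.png",f["color"][:,:,::-1])
    print(n,{k:v for k,v in f.items() if k!="color"})
print(robot.state())
E
```

```text
pics
top {'vertical_fov': 52.70277555241055, 'cx': 326.47049378494626, 'cy': 197.16137185369675, 'distortion': array([0.01384954, 0.        , 0.        , 0.        , 0.        ]), 'eye': array([ 0.33083732, -0.04234607,  1.04167011]), 'attitude': array([ 0.71032964, -0.69971844,  0.05654426, -0.05127046])}
side {'vertical_fov': 42.16279313372417, 'cx': 315.1484914292463, 'cy': 204.35401888112278, 'distortion': array([-0.06288627,  0.        ,  0.        ,  0.        ,  0.        ]), 'eye': array([0.02503277, 0.80441017, 0.49757819]), 'attitude': array([-0.18972085,  0.82141625, -0.52036237,  0.13603069])}
{'clock': 0.1, 'joints': array([-1.40232247e+00,  1.81456355e-01,  1.60786617e+00, -2.59999264e-06,
        1.35381043e+00, -2.06270880e-01]), 'qd': array([ 0.00018694, -0.00320568, -0.00299431, -0.00082772,  0.00128678,
       -0.0003528 ]), 'joint_torque': array([-2.09735231e-04, -4.34824276e+01, -3.42694795e+01,  7.03441375e-02,
        3.40828474e-02, -3.38891471e-05]), 'tool_pos': array([ 0.21042496, -0.53463469,  0.25192628]), 'tcp_rot': array([ 9.82496752e-01,  1.86278122e-01,  1.32847599e-05, -7.70036898e-04]), 'wrist_force': array([-0.01987024, -0.05168609,  0.35751985]), 'torque': array([ 0.0234227 , -0.00838932, -0.05334788]), 'gripper_force': 0.0, 'width': 1.0012461091457368}
```

View pics/top0.png

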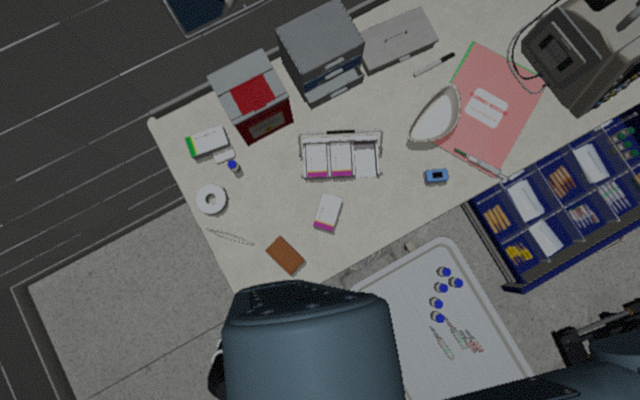

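View pics/side0.png

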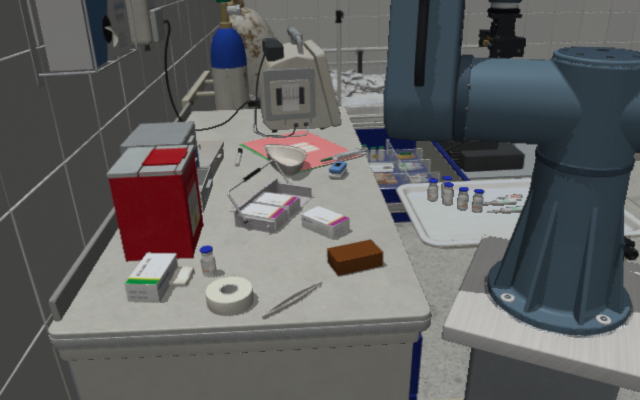

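Candidates in the top view: white/purple carton (328,213) is the loose one; the brown box (285,255) and the white/green box (208,142) are lookalikes; stock cartons are at (316,159) and (341,159). The empty lane is the right one (367,159). I'll check this in a close crop.

Run:
```python
import cv2
t=cv2.imread("pics/top0.png")[115:240,285:395]
t=cv2.resize(t,None,fx=4.8,fy=4.8,interpolation=cv2.INTER_CUBIC)
cv2.imwrite("pics/c1.png",t); print(t.shape)
s=cv2.imread("pics/side0.png")[145:245,225:365]
cv2.imwrite("pics/c2.png",cv2.resize(s,None,fx=5,fy=5,interpolation=cv2.INTER_CUBIC))
```

```text
(600, 528, 3)
```

View pics/c1.png

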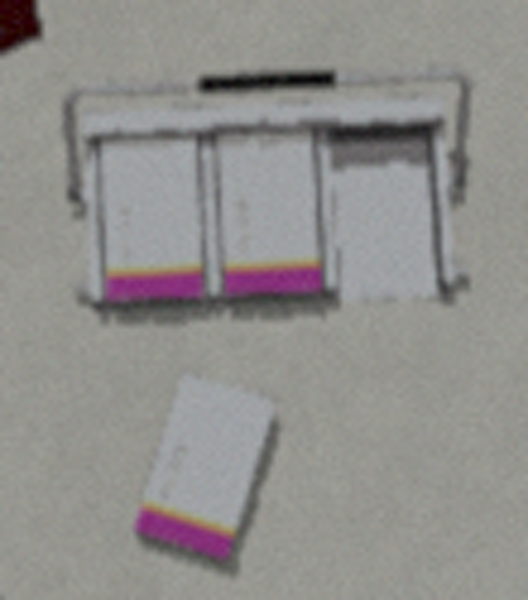

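View pics/c2.png

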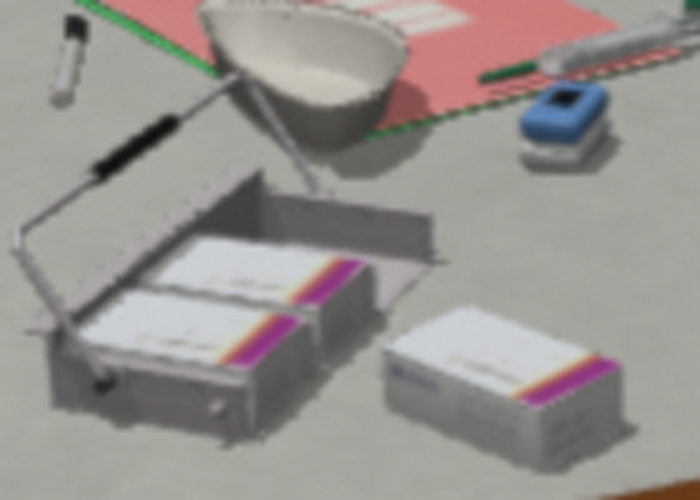

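The crop shows the loose white/purple carton (top corners at crop (183,376), (276,402), (230,560), (137,533)) and the rack with two stock cartons, right lane empty, bar leaning back (sleeve (200,84)-(334,78)). The side view agrees.

```bash
cat > h.py <<'E'
import numpy as np,cv2,pickle
from scipy.spatial.transform import Rotation as R
from scipy.optimize import least_squares
def cam(f):
    fl=200/np.tan(np.radians(f["vertical_fov"]/2))
    return np.array([[fl,0,f["cx"]],[0,fl,f["cy"]],[0,0,1]]),f["distortion"],np.array(f["eye"]),R.from_quat(f["attitude"])
def ray(f,uv):
    K,d,e,r=cam(f); n=cv2.undistortPoints(np.array(uv,float).reshape(-1,1,2),K,d)[:,0]
    return e,r.apply(np.c_[n,np.ones(len(n))])
def onz(f,uv,z):
    e,v=ray(f,uv); return (e+v*((z-e[2])/v[:,2])[:,None])
def proj(f,P):
    K,d,e,r=cam(f); Q=r.inv().apply(np.atleast_2d(P)-e)
    return cv2.projectPoints(Q,np.zeros(3),np.zeros(3),K,d)[0][:,0]
def rect(P,L=.088,W=.053):
    "P: far-left,far-right,near-right,near-left -> x,y,yaw (of near->far), residuals"
    T=np.array([[L/2,W/2],[L/2,-W/2],[-L/2,-W/2],[-L/2,W/2]])
    g=lambda p:(T@np.array([[np.cos(p[2]),np.sin(p[2])],[-np.sin(p[2]),np.cos(p[2])]])+p[:2]-P[:,:2]).ravel()
    s=least_squares(g,[*P[:,:2].mean(0),0]); return s.x,np.abs(s.fun).max()
E
python3 - <<'E'
from h import *
t=pickle.load(open("top.pkl","rb"));s=pickle.load(open("side.pkl","rb"))
T=lambda a:(np.array(a)+.5)/4.8-.5+[285,115]
S=lambda a:(np.array(a)+.5)/5-.5+[225,145]
for n,a in dict(carton=[(183,376),(276,402),(230,560),(137,533)],s1=[(103,140),(201,138),(204,297),(107,302)],s2=[(218,137),(314,135),(322,291),(224,296)]).items():
    P=onz(t,T(a),.03); print(n,rect(P), np.linalg.norm(P-np.roll(P,1,0),axis=1))
a=[(473,308),(620,365),(537,405),(385,348)] 
P=onz(s,S(a),.03);print("side carton",P[:,:2].round(4).tolist(),P.mean(0))
P=onz(s,S([(303,318),(248,380),(374,263),(318,322)]),[.03,.03,.03,.03][0]);print("side stock near corners",P.round(4).tolist())
print("top noses z.026",onz(t,T([(92,302),(212,297),(332,292),(444,287)]),.026).round(4).tolist())
# sleeve
for a,b in [((200,84),(97,177)),((334,78),(177,117)),((267,81),(137,147))]:
    e1,v1=ray(t,T([a]));e2,v2=ray(s,S([b]))
    A=np.c_[v1[0],-v2[0]];k=np.linalg.lstsq(A,e2-e1,rcond=None)[0]
    p,q=e1+k[0]*v1[0],e2+k[1]*v2[0];print("sleeve",(p+q)/2,np.linalg.norm(p-q))
print("oxi",onz(t,[(437,176)],.03),"tape",onz(t,[(211,200)],.025),"vial",onz(t,[(232,165)],.05))
E
```

```text
carton (array([ 0.44884881, -0.05229583, -0.26728333]), np.float64(0.0013081657120916843)) [0.08650283 0.05104339 0.08686642 0.05054337]
s1 (array([ 0.58228683, -0.02212786,  0.04297007]), np.float64(0.00085728374325382)) [0.08899344 0.05281231 0.08740915 0.05167205]
s2 (array([ 0.58577479, -0.08409656,  0.05266344]), np.float64(0.001056671180027724)) [0.08746663 0.05180961 0.08591517 0.05230637]
side carton [[0.4799, -0.082], [0.4013, -0.0575], [0.4169, -0.012], [0.4958, -0.0327]] [ 0.44848631 -0.04603933  0.03      ]
side stock near corners [[0.5413, -0.0441, 0.03], [0.5325, 0.0157, 0.03], [0.5409, -0.1061, 0.03], [0.5335, -0.0432, 0.03]]
top noses z.026 [[0.5371, 0.0101, 0.026], [0.5409, -0.0539, 0.026], [0.5447, -0.1181, 0.026], [0.5483, -0.1781, 0.026]]
sleeve [ 0.64224437 -0.04562906  0.07741044] 6.215603341635228e-05
sleeve [ 0.6454127  -0.11470312  0.08031355] 0.0005195262979542726
sleeve [ 0.64413907 -0.08013631  0.07844121] 0.00013379188459577585
oxi [[ 0.54573628 -0.33083405  0.03      ]] tape [[0.47539191 0.24386197 0.025     ]] vial [[0.56132312 0.18948105 0.05      ]]
```

```bash
cat >> h.py <<'E'
def go(p,psi=None):
    "print tool-frame move (m -> units of .15) from the measured pose to p, and the turn to tool-x yaw psi"
    from cell import robot
    s=robot.state(); r=R.from_quat(s["tcp_rot"]); m=r.as_matrix()
    d=r.inv().apply(np.array(p)-s["tool_pos"]); x=m[:,0]; y=np.arctan2(x[1],x[0])
    print("t",s["clock"],"pos",s["tool_pos"].round(4),"yaw",round(y,4),"down",m[:,2].round(3),"F",s["wrist_force"].round(1),"w",round(s["width"],3))
    print("units",(d/.15).round(3),"dist",np.linalg.norm(d).round(4),"turn units z",None if psi is None else round(-(psi-y)/.15,3))
E
python3 - <<'E'
from h import *
t=pickle.load(open("top.pkl","rb"))
print("brown",onz(t,[(270,248),(283,236),(304,262),(290,275)],.03).round(3).tolist())
print("greyfront z0",onz(t,[(310,103),(362,88)],0).round(3).tolist())
for z in (.05,.1,.15,.2,.25):print(z,onz(t,[(300,75),(362,47),(258,52),(290,105)],z).round(3).tolist())
go([.42,-.044,.12],-.267)
E
```

```text
brown [[0.357, 0.09, 0.03], [0.387, 0.058, 0.03], [0.323, 0.004, 0.03], [0.291, 0.038, 0.03]]
greyfront z0 [[0.748, -0.001, 0.0], [0.793, -0.141, 0.0]]
0.05 [[0.804, 0.025, 0.05], [0.885, -0.136, 0.05], [0.865, 0.136, 0.05], [0.722, 0.049, 0.05]]
0.1 [[0.78, 0.021, 0.1], [0.857, -0.132, 0.1], [0.838, 0.127, 0.1], [0.702, 0.044, 0.1]]
0.15 [[0.756, 0.018, 0.15], [0.829, -0.127, 0.15], [0.812, 0.118, 0.15], [0.682, 0.039, 0.15]]
0.2 [[0.732, 0.015, 0.2], [0.801, -0.122, 0.2], [0.785, 0.109, 0.2], [0.663, 0.035, 0.2]]
0.25 [[0.708, 0.011, 0.25], [0.773, -0.117, 0.25], [0.758, 0.1, 0.25], [0.643, 0.03, 0.25]]
t 0.1 pos [ 0.2104 -0.5346  0.2519] yaw 0.3747 down [-0.     0.002 -1.   ] F [-0.  -0.1  0.4] w 1.001
units [ 2.497 -2.531  0.884] dist 0.5496 turn units z 4.278
```

Call:
carry_out([
  {"offset": [0.21, -0.21, 0.07]},
  {"offset": [0.21, -0.21, 0.07]},
  {"offset": [0.21, -0.21, 0.07]},
  {"offset": [0.21, -0.21, 0.07]},
  {"offset": [0.21, -0.21, 0.07]},
  {"offset": [0.21, -0.21, 0.07]},
  {"offset": [0.21, -0.21, 0.07]},
  {"offset": [0.21, -0.21, 0.07]},
  {"offset": [0.21, -0.21, 0.07]},
  {"offset": [0.21, -0.21, 0.07]},
], gripper=0)

```text
validation failed for argument at $.mo...
```

Call:
carry_out([
  {"offset": [0.2, -0.21, 0.07]},
  {"offset": [0.2, -0.22, 0.07]},
  {"rotation": [0, 0, 0.85]},
  {"rotation": [0, 0, 0.85]},
  {"rotation": [0, 0, 0.86]},
  {"rotation": [0, 0, 0.86]},
  {"rotation": [0, 0, 0.86]},
  {"offset": [0, 0, 0]},
  {"offset": [0, 0, 0]},
])

```text
validation failed for argument at $.mo...
```

Run:
```python
from h import *
from cell import robot
go([.42,-.0445,.020],-.267)
f=robot.grab_frame("side");s=robot.state();pickle.dump((f,s),open("side1.pkl","wb"))
g=robot.grab_frame("top");pickle.dump((g,s),open("top1.pkl","wb"))
m=np.vstack([cv2.resize(g["color"][130:270,240:440],(700,490),interpolation=2)[:300],cv2.resize(f["color"][150:250,220:420],(700,350),interpolation=2)[:300]])
m=np.hstack([cv2.resize(g["color"][140:280,260:390],(390,420),interpolation=2),cv2.resize(f["color"][120:260,250:386],(408,420),interpolation=2)])
cv2.imwrite("pics/a.png",m[:,:,::-1])
tip=s["tool_pos"]+R.from_quat(s["tcp_rot"]).apply([[0,.044,.014],[0,-.044,.014],[0,.0615,.014],[0,-.0615,.014]])
print("top",proj(g,tip).round(1).tolist(),"side",proj(f,tip).round(1).tolist())
```

```text
t 0.1 pos [ 0.2104 -0.5346  0.2519] yaw 0.3747 down [-0.     0.002 -1.   ] F [-0.  -0.1  0.4] w 1.001
units [ 2.496 -2.527  1.551] dist 0.5813 turn units z 4.278
top [[599.5, 318.6], [558.0, 335.3], [607.7, 315.4], [549.7, 338.7]] side [[493.3, 73.6], [501.3, 80.6], [491.9, 72.3], [503.0, 82.1]]
```

View pics/a.png

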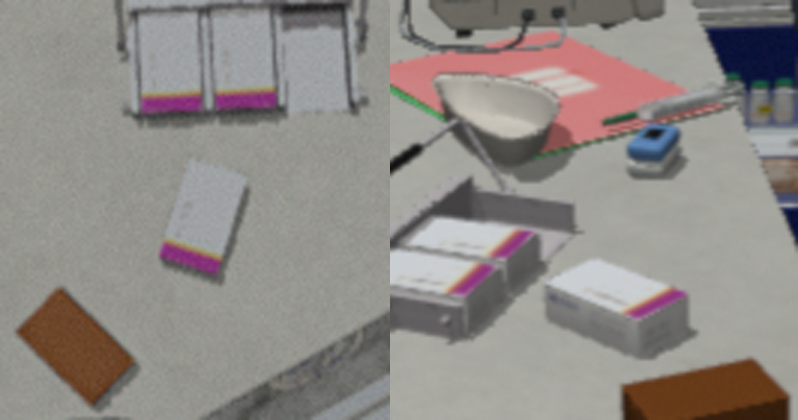

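The moves were refused, apparently because every row needs both fields, so the picture shows the scene unchanged. I'll resend them.

Call:
carry_out([
  {"offset": [0.21, -0.21, 0.07], "rotation": [0, 0, 0]},
  {"offset": [0.21, -0.21, 0.07], "rotation": [0, 0, 0]},
  {"offset": [0.21, -0.21, 0.07], "rotation": [0, 0, 0]},
  {"offset": [0.21, -0.21, 0.07], "rotation": [0, 0, 0]},
  {"offset": [0.21, -0.21, 0.07], "rotation": [0, 0, 0]},
  {"offset": [0.21, -0.21, 0.07], "rotation": [0, 0, 0]},
  {"offset": [0.21, -0.21, 0.07], "rotation": [0, 0, 0]},
  {"offset": [0.21, -0.21, 0.07], "rotation": [0, 0, 0]},
  {"offset": [0.21, -0.21, 0.07], "rotation": [0, 0, 0]},
  {"offset": [0.21, -0.21, 0.07], "rotation": [0, 0, 0]},
], gripper=0, grip_force=5)

```text
clock: 1.2
tool_pos: [0.3888, -0.125, 0.1476]
tcp_rot: [0.983, 0.186, 0.0, 0.0]
wrist_force: [-0.2, 0.2, -0.5]
width: 1.001
gripper_force: 0.0
```

Call:
carry_out([
  {"offset": [0.2, -0.21, 0.07], "rotation": [0, 0, 0]},
  {"offset": [0.2, -0.22, 0.07], "rotation": [0, 0, 0]},
  {"offset": [0, 0, 0], "rotation": [0, 0, 0.85]},
  {"offset": [0, 0, 0], "rotation": [0, 0, 0.85]},
  {"offset": [0, 0, 0], "rotation": [0, 0, 0.86]},
  {"offset": [0, 0, 0], "rotation": [0, 0, 0.86]},
  {"offset": [0, 0, 0], "rotation": [0, 0, 0.86]},
  {"offset": [0, 0, 0], "rotation": [0, 0, 0]},
  {"offset": [0, 0, 0], "rotation": [0, 0, 0]},
])

```text
clock: 2.1
tool_pos: [0.4205, -0.0446, 0.1267]
tcp_rot: [0.991, -0.132, -0.0, -0.0]
wrist_force: [0.8, -0.4, -0.3]
width: 1.003
gripper_force: 0.0
```

Run:
```python
from h import *
from cell import robot
go([.42,-.0445,.020],-.267)
f=robot.grab_frame("side");s=robot.state();pickle.dump((f,s),open("side1.pkl","wb"))
m=cv2.resize(f["color"][90:250,220:420],(750,600),interpolation=2)
cv2.imwrite("pics/b.png",m[:,:,::-1])
r=R.from_quat(s["tcp_rot"]);tip=s["tool_pos"]+r.apply([[a,b,.014] for b in(.044,.0615,-.044,-.0615) for a in(-.009,.009)])
print(((proj(f,tip)-[220,90]+.5)*3.75-.5).round(0).tolist())
```

```text
t 2.1 pos [ 0.4205 -0.0446  0.1267] yaw -0.2638 down [-0.  0. -1.] F [ 0.8 -0.4 -0.3] w 1.003
units [-0.003  0.     0.711] dist 0.1067 turn units z 0.021
[[506.0, 320.0], [480.0, 312.0], [526.0, 311.0], [500.0, 303.0], [397.0, 371.0], [371.0, 362.0], [374.0, 382.0], [347.0, 373.0]]
```

View pics/b.png

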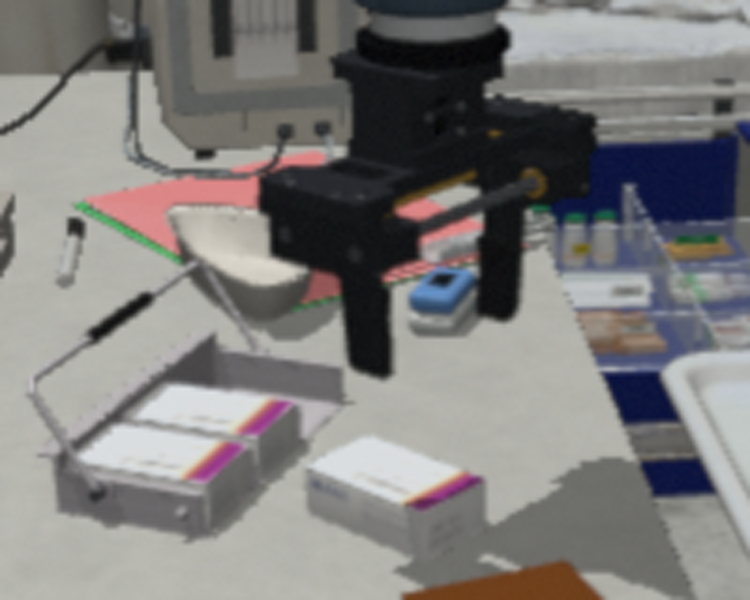

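The finger tips project to within about 1.5 px of where they appear (near tip about (370,375), far tip about (500,315)), so the calibration holds. Descend and close on the rear end.

Call:
carry_out([
  {"offset": [0, 0, 0.15], "rotation": [0, 0, 0]},
  {"offset": [0, 0, 0.15], "rotation": [0, 0, 0]},
  {"offset": [0, 0, 0.15], "rotation": [0, 0, 0]},
  {"offset": [0, 0, 0.15], "rotation": [0, 0, 0]},
  {"offset": [0, 0, 0.11], "rotation": [0, 0, 0]},
  {"offset": [0, 0, 0], "rotation": [0, 0, 0]},
  {"offset": [0, 0, 0], "rotation": [0, 0, 0]},
])

```text
clock: 2.85
tool_pos: [0.4205, -0.0447, 0.0203]
tcp_rot: [0.991, -0.133, -0.0, -0.0]
wrist_force: [0.1, 0.6, 0.3]
width: 1.001
gripper_force: 0.0
```

Call:
carry_out([
  {"offset": [0, 0, 0], "rotation": [0, 0, 0]},
  {"offset": [0, 0, 0], "rotation": [0, 0, 0]},
  {"offset": [0, 0, 0], "rotation": [0, 0, 0]},
  {"offset": [0, 0, 0], "rotation": [0, 0, 0]},
  {"offset": [0, 0, 0], "rotation": [0, 0, 0]},
  {"offset": [0, 0, 0], "rotation": [0, 0, 0]},
  {"offset": [0, 0, 0], "rotation": [0, 0, 0]},
  {"offset": [0, 0, 0], "rotation": [0, 0, 0]},
  {"offset": [0, 0, 0], "rotation": [0, 0, 0]},
  {"offset": [0, 0, 0], "rotation": [0, 0, 0]},
], gripper=0.6, grip_force=5)

```text
clock: 3.85
tool_pos: [0.4207, -0.0446, 0.0205]
tcp_rot: [0.991, -0.133, 0.0, -0.0]
wrist_force: [-1.2, 2.4, 6.5]
width: 0.602
gripper_force: 5.0
```

Call:
carry_out([
  {"offset": [0.05, 0.08, 0], "rotation": [0, 0, 0]},
  {"offset": [0.07, 0.12, 0], "rotation": [0, 0, 0]},
  {"offset": [0.07, 0.12, 0], "rotation": [0, 0, 0]},
  {"offset": [0.07, 0.12, 0], "rotation": [0, 0, 0]},
  {"offset": [0.07, 0.12, 0], "rotation": [0, 0, 0]},
  {"offset": [0.06, 0.094, 0], "rotation": [0, 0, 0]},
])

```text
clock: 4.45
tool_pos: [0.4511, -0.1556, 0.0201]
tcp_rot: [0.991, -0.133, -0.0, -0.0]
wrist_force: [-0.7, 3.3, 3.6]
width: 0.602
gripper_force: 5.0
```

Call:
carry_out([
  {"offset": [0, 0, 0], "rotation": [0, 0, -0.3]},
  {"offset": [0, 0, 0], "rotation": [0, 0, -0.37]},
  {"offset": [0, 0, 0], "rotation": [0, 0, -0.37]},
  {"offset": [0, 0, 0], "rotation": [0, 0, -0.37]},
  {"offset": [0, 0, 0], "rotation": [0, 0, -0.37]},
  {"offset": [0, 0, 0], "rotation": [0, 0, -0.36]},
  {"offset": [0, 0, 0], "rotation": [0, 0, 0]},
  {"offset": [0, 0, 0], "rotation": [0, 0, 0]},
])

```text
clock: 5.25
tool_pos: [0.4511, -0.1549, 0.0201]
tcp_rot: [1.0, 0.026, -0.0, 0.0]
wrist_force: [-0.2, -0.2, -0.6]
width: 0.602
gripper_force: 5.0
```

Run:
```python
from h import *
from cell import robot
go([.4515,-.1547,.0205],.056)
g=robot.grab_frame("top");f=robot.grab_frame("side");pickle.dump((g,f,robot.state()),open("f2.pkl","wb"))
a=cv2.resize(g["color"][125:225,295:395],(600,600),interpolation=cv2.INTER_CUBIC)
cv2.imwrite("pics/d.png",a[:,:,::-1])
b=cv2.resize(f["color"][145:245,225:365],(700,500),interpolation=cv2.INTER_CUBIC)
cv2.imwrite("pics/e.png",b[:,:,::-1])
```

```text
t 5.25 pos [ 0.4511 -0.1549  0.0201] yaw 0.0523 down [-0. -0. -1.] F [-0.2 -0.2 -0.6] w 0.602
units [ 0.003 -0.001 -0.002] dist 0.0005 turn units z -0.024
```

View pics/d.png

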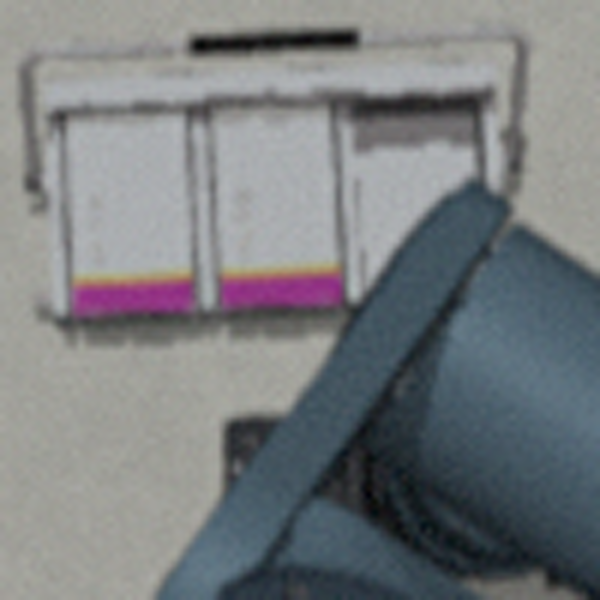

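View pics/e.png

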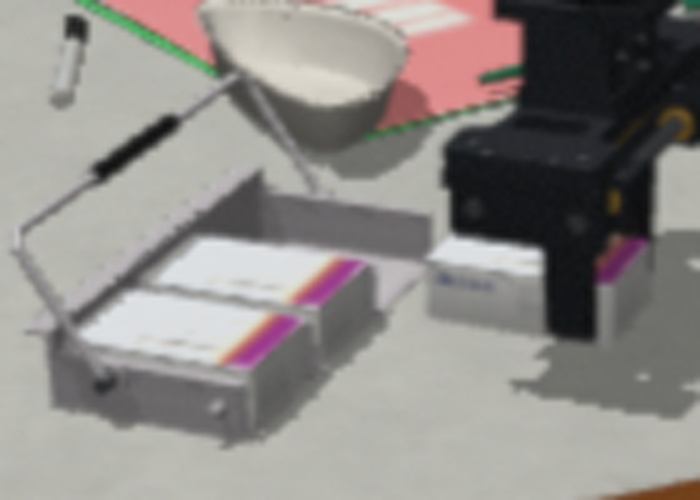

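Run:
```python
from h import *
g,f,s=pickle.load(open("f2.pkl","rb"))
S=lambda a:(np.array(a,float)+.5)/5-.5+[225,145]; Si=lambda p:(p-[225,145]+.5)*5-.5
D=lambda a:(np.array(a,float)+.5)/6-.5+[295,125]
def w(p,own):
    own=np.array(own,float);c,sn=np.cos(p[2]),np.sin(p[2])
    return np.c_[own[:,0]*c-own[:,1]*sn+p[0],own[:,0]*sn+own[:,1]*c+p[1],own[:,2]]
# carton: rack-like axes (x forward)
y=.0523;cp=[s["tool_pos"][0]+.03*np.cos(y),s["tool_pos"][1]+.03*np.sin(y),y]
co=[(.044,.0265,.03),(.044,.0265,0),(.044,-.0265,.03),(-.044,-.0265,.03),(-.044,.0265,0)]
print("pred carton side FLtop,FLbot,FRtop,RRtop,RLbot",Si(proj(f,w(cp,co))).round(0).tolist())
so=[(-.044,-.0265,.03),(-.044,.0365,.03),(-.044,-.0945,.026),(-.044,-.0945,0),(-.044,.0945,0)]
sp=S([(374,263),(303,318),(432,213),(435,262),(232,445)])
to=[(-.044,.0895,.03),(-.044,.0365,.03),(-.044,.0265,.03),(-.044,-.0265,.03),(.044,.0895,.03),(.044,-.0265,.03)]
tp=D([(72,316),(196,309),(218,309),(343,302),(66,115),(335,108)])
def fit(fr,o,q,n):
    r=least_squares(lambda p:(proj(fr,w(p,o))-q).ravel(),[.586,-.084,.055]);print(n,r.x.round(4),r.fun.reshape(-1,2).round(1).tolist())
    return r.x
a=fit(f,so,sp,"side");b=fit(g,to,tp,"top")
r=least_squares(lambda p:np.r_[(proj(f,w(p,so))-sp).ravel(),(proj(g,w(p,to))-tp).ravel()],[.586,-.084,.055]);print("both",r.x.round(4))
```

```text
pred carton side FLtop,FLbot,FRtop,RRtop,RLbot [[428.0, 254.0], [430.0, 315.0], [475.0, 210.0], [655.0, 237.0], [613.0, 346.0]]
side [ 0.587  -0.0781  0.0289] [[-1.2, -0.2], [-0.6, 0.2], [0.6, 0.3], [0.3, 0.7], [0.9, -0.7]]
top [ 0.5863 -0.0841  0.0521] [[-0.1, -0.2], [-0.0, 0.2], [0.2, 0.1], [0.1, 0.5], [-0.1, -0.1], [-0.2, -0.5]]
both [ 0.5875 -0.0825  0.0392]
```

Call:
carry_out([
  {"offset": [0, 0, 0], "rotation": [0, 0, 0]},
  {"offset": [0, 0, 0], "rotation": [0, 0, 0]},
  {"offset": [0, 0, 0], "rotation": [0, 0, 0]},
  {"offset": [0, 0, 0], "rotation": [0, 0, 0]},
  {"offset": [0, 0, -0.2], "rotation": [0, 0, 0]},
  {"offset": [0, 0, -0.3], "rotation": [0, 0, 0]},
  {"offset": [0, 0, -0.3], "rotation": [0, 0, 0]},
], gripper=0.2)

```text
clock: 6.05
tool_pos: [0.4503, -0.1542, 0.141]
tcp_rot: [1.0, 0.027, -0.001, -0.001]
wrist_force: [0.2, -0.1, -0.1]
width: 0.805
gripper_force: 0.0
```

Call:
carry_out([
  {"offset": [0, 0.3, 0], "rotation": [0, 0, 0]},
  {"offset": [0, 0.3, 0], "rotation": [0, 0, 0]},
  {"offset": [0, 0.3, 0], "rotation": [0, 0, 0]},
  {"offset": [0, 0.3, 0], "rotation": [0, 0, 0]},
  {"offset": [0, 0.3, 0], "rotation": [0, 0, 0]},
  {"offset": [0, 0.3, 0], "rotation": [0, 0, 0]},
])

```text
clock: 6.65
tool_pos: [0.4654, -0.4261, 0.1401]
tcp_rot: [1.0, 0.027, 0.0, -0.0]
wrist_force: [0.7, 0.5, -0.6]
width: 0.803
gripper_force: 0.0
```

Run:
```python
from h import *
from cell import robot
go([.4511,-.1549,.0201],.0523)
g=robot.grab_frame("top");f=robot.grab_frame("side");pickle.dump((g,f,robot.state()),open("f3.pkl","wb"))
a=cv2.resize(g["color"][145:220,300:390],(720,600),interpolation=cv2.INTER_CUBIC)
cv2.imwrite("pics/g.png",a[:,:,::-1])
```

```text
t 6.65 pos [ 0.4654 -0.4261  0.1401] yaw 0.0536 down [ 0.  0. -1.] F [ 0.7  0.5 -0.6] w 0.803
units [ 0.002 -1.81   0.8  ] dist 0.2969 turn units z 0.008
```

View pics/g.png

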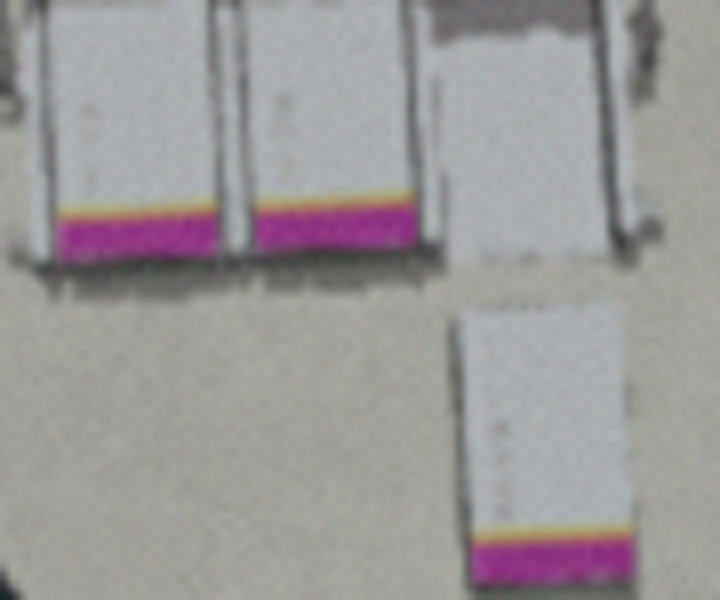

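The crop shows the carton in front of the empty right lane. Its purple end spans (472,586)-(636,580) and its front edge (458,312)-(620,305), with stock fronts at (57,262)-(218,254) and (254,253)-(419,246). Next, its offset relative to the rack.

Run:
```python
from h import *
g,f,s=pickle.load(open("f3.pkl","rb"))
D=lambda a:(np.array(a,float)+.5)/8-.5+[300,145]
C=onz(g,D([(458,312),(620,305),(636,582),(472,588)]),.03);c,e=rect(C);print("carton",c.round(4),e)
fr=onz(g,D([(56,262),(218,255),(253,254),(419,247)]),.03);m1,m2=(fr[0]+fr[1])/2,(fr[2]+fr[3])/2
d=(m1-m2)[:2];print(np.linalg.norm(d),"widths",np.linalg.norm(fr[0]-fr[1]),np.linalg.norm(fr[2]-fr[3]),"yaw",np.arctan2(-d[0],d[1]))
fits=[rect(onz(g,D(q),.03))[0] for q in [[(57,213),(216,206),(218,255),(57,262)],[(251,207),(414,197),(419,247),(254,253)],[(472,537),(634,528),(636,581),(472,587)]]]
y=.0525;u=np.array([-np.sin(y),np.cos(y)]);v=np.array([np.cos(y),np.sin(y)])
lane=m2[:2]-.063*u
true=np.array([.4511,-.1549])+.03*np.array([np.cos(.0523),np.sin(.0523)])
print("true carton",true,"cam offset",c[:2]-true)
print("carton minus lane centre: lateral",(c[:2]-lane)@u,"front gap",(lane-c[:2])@v-.044)
# far lane nose check on z .026
n=onz(g,D([(232,252),(433,250),(622,248)]),.026)[:,:2];print("noses lateral rel carton",((n-c[:2])@u).round(4))
# lateral via purple band mids vs mid stocks
b=onz(g,D([(554,583.5),(553,532.5),(539,308.5)]),.03)[:,:2];print("carton mids lateral to lane",((b-lane)@u).round(4))
```

```text
carton [ 0.4801 -0.1538  0.0534] 0.0006698685650700087
0.06363147420443291 widths 0.051759566056234024 0.05313179524014863 yaw 0.05712311911031778
true carton [ 0.48105898 -0.15333172] cam offset [-0.00093123 -0.00047103]
carton minus lane centre: lateral -0.0008703062504897059 front gap 0.02148058282459281
noses lateral rel carton [ 0.097   0.0325 -0.0282]
carton mids lateral to lane [-0.0009 -0.0014 -0.0009]
```

Carton is about 1 mm right of the lane axis and the yaw matches. I'll regrasp, shift about 1.3 mm left and insert.

Call:
carry_out([
  {"offset": [0, -0.3, 0], "rotation": [0, 0, 0]},
  {"offset": [0, -0.3, 0], "rotation": [0, 0, 0]},
  {"offset": [0, -0.3, 0], "rotation": [0, 0, 0]},
  {"offset": [0, -0.3, 0], "rotation": [0, 0, 0]},
  {"offset": [0, -0.3, 0], "rotation": [0, 0, 0]},
  {"offset": [0, -0.3, 0], "rotation": [0, 0, 0]},
  {"offset": [0, 0, 0], "rotation": [0, 0, 0]},
  {"offset": [0, 0, 0.25], "rotation": [0, 0, 0]},
  {"offset": [0, 0, 0.25], "rotation": [0, 0, 0]},
  {"offset": [0, 0, 0.15], "rotation": [0, 0, 0]},
])

```text
clock: 7.75
tool_pos: [0.45, -0.1541, 0.0406]
tcp_rot: [1.0, 0.027, -0.001, -0.001]
wrist_force: [0.6, 0.1, 0.2]
width: 0.801
gripper_force: 0.0
```

```bash
python3 -c "
from h import *
go([.4511,-.1549,.0201],.0523)"
```

```text
t 7.75 pos [ 0.45   -0.1541  0.0406] yaw 0.0542 down [-0.002  0.001 -1.   ] F [0.6 0.1 0.2] w 0.801
units [0.008 0.006 0.137] dist 0.0206 turn units z 0.013
```

Call:
carry_out([
  {"offset": [0, 0, 0.1], "rotation": [0, 0, 0]},
  {"offset": [0, 0, 0.02], "rotation": [0, 0, 0]},
  {"offset": [0, 0, 0], "rotation": [0, 0, 0]},
  {"offset": [0, 0, 0], "rotation": [0, 0, 0]},
])

```text
clock: 8.15
tool_pos: [0.4517, -0.1553, 0.0256]
tcp_rot: [1.0, 0.027, 0.001, 0.0]
wrist_force: [0.3, 0.2, -0.6]
width: 0.804
gripper_force: 0.0
```

Call:
carry_out([
  {"offset": [0, 0, 0], "rotation": [0, 0, 0]},
  {"offset": [0, 0, 0], "rotation": [0, 0, 0]},
  {"offset": [0, 0, 0], "rotation": [0, 0, 0]},
  {"offset": [0, 0, 0], "rotation": [0, 0, 0]},
  {"offset": [0, 0, 0], "rotation": [0, 0, 0]},
  {"offset": [0, 0, 0], "rotation": [0, 0, 0]},
], gripper=0.6, grip_force=5)

```text
clock: 8.75
tool_pos: [0.4516, -0.155, 0.0254]
tcp_rot: [1.0, 0.027, 0.0, 0.0]
wrist_force: [-1.4, -0.0, 6.2]
width: 0.606
gripper_force: 5.0
```

```bash
python3 -c "
from h import *
go([.451,-.1536,.0201],.0535)"
```

```text
t 8.75 pos [ 0.4516 -0.155   0.0254] yaw 0.0539 down [ 0.001 -0.001 -1.   ] F [-1.4 -0.   6.2] w 0.606
units [-0.003 -0.01   0.036] dist 0.0056 turn units z 0.003
```

Call:
carry_out([
  {"offset": [0.02, -0.01, 0], "rotation": [0, 0, 0]},
  {"offset": [0.05, 0, 0], "rotation": [0, 0, 0]},
  {"offset": [0.05, 0, 0], "rotation": [0, 0, 0]},
  {"offset": [0.04, 0, 0], "rotation": [0, 0, 0]},
  {"offset": [0.04, 0, 0], "rotation": [0, 0, 0]},
  {"offset": [0.03, 0, 0], "rotation": [0, 0, 0]},
  {"offset": [0, 0, 0], "rotation": [0, 0, 0]},
])

```text
clock: 9.45
tool_pos: [0.4861, -0.1515, 0.0248]
tcp_rot: [1.0, 0.027, 0.0, 0.0]
wrist_force: [0.7, 0.4, 3.2]
width: 0.601
gripper_force: 5.0
```

Call:
carry_out([
  {"offset": [0.05, 0, 0], "rotation": [0, 0, 0]},
  {"offset": [0.05, 0, 0], "rotation": [0, 0, 0]},
  {"offset": [0.05, 0, 0], "rotation": [0, 0, 0]},
  {"offset": [0.05, 0, 0], "rotation": [0, 0, 0]},
  {"offset": [0.05, 0, 0], "rotation": [0, 0, 0]},
  {"offset": [0, 0, 0], "rotation": [0, 0, 0]},
])

```text
clock: 10.05
tool_pos: [0.5242, -0.1494, 0.0247]
tcp_rot: [1.0, 0.027, 0.001, 0.0]
wrist_force: [-0.8, 0.3, -1.3]
width: 0.6
gripper_force: 5.0
```

Call:
carry_out([
  {"offset": [0, 0, 0], "rotation": [0, 0, 0]},
  {"offset": [0, 0, 0], "rotation": [0, 0, 0]},
  {"offset": [0, 0, 0], "rotation": [0, 0, 0]},
  {"offset": [0, 0, -0.15], "rotation": [0, 0, 0]},
  {"offset": [0, 0, -0.15], "rotation": [0, 0, 0]},
  {"offset": [-0.2, 0, 0], "rotation": [0, 0, 0]},
  {"offset": [-0.13, 0, 0], "rotation": [0, 0, 0]},
  {"offset": [0, 0, 0], "rotation": [0, 0, 0]},
], gripper=0.3)

```text
clock: 10.85
tool_pos: [0.4713, -0.1516, 0.0695]
tcp_rot: [1.0, 0.026, -0.001, -0.0]
wrist_force: [-0.3, -0.1, 0.4]
width: 0.696
gripper_force: 0.0
```

Call:
carry_out([
  {"offset": [0, 0, 0], "rotation": [0, 0, 0]},
  {"offset": [0, 0, 0], "rotation": [0, 0, 0]},
  {"offset": [0, 0, 0], "rotation": [0, 0, 0]},
  {"offset": [0, 0, 0], "rotation": [0, 0, 0]},
  {"offset": [0, 0, 0], "rotation": [0, 0, 0]},
  {"offset": [0, 0, 0], "rotation": [0, 0, 0]},
  {"offset": [0, 0, 0.15], "rotation": [0, 0, 0]},
  {"offset": [0, 0, 0.15], "rotation": [0, 0, 0]},
  {"offset": [0, 0, 0.05], "rotation": [0, 0, 0]},
  {"offset": [0, 0, 0], "rotation": [0, 0, 0]},
], gripper=1)

```text
clock: 11.85
tool_pos: [0.4726, -0.1515, 0.0162]
tcp_rot: [1.0, 0.027, -0.001, -0.001]
wrist_force: [-0.1, -0.5, 0.6]
width: -0.001
gripper_force: 0.0
```

Run:
```python
from h import *
# home: carton centre at rack origin x; lane centre true
y=.0535;v=np.array([np.cos(y),np.sin(y)]);u=np.array([-v[1],v[0]])
start=np.array([.48106,-.15333]);home=start+.0013*u+(.0215+.088)*v
print("home",home,"rear face",home-.044*v,"TCP if 9mm",home-.053*v)
go([*(home-.053*v),.018],y)
```

```text
home [ 0.59033381 -0.1461764 ] rear face [ 0.54639677 -0.14852928] TCP if 9mm [ 0.53740964 -0.14901055]
t 11.85 pos [ 0.4726 -0.1515  0.0162] yaw 0.0538 down [-0.002  0.001 -1.   ] F [-0.1 -0.5  0.6] w -0.001
units [ 0.432  0.007 -0.013] dist 0.0649 turn units z 0.002
```

Call:
carry_out([
  {"offset": [0.05, 0, -0.02], "rotation": [0, 0, 0]},
  {"offset": [0.06, 0, 0], "rotation": [0, 0, 0]},
  {"offset": [0.06, 0, 0], "rotation": [0, 0, 0]},
  {"offset": [0.06, 0, 0], "rotation": [0, 0, 0]},
  {"offset": [0.06, 0, 0], "rotation": [0, 0, 0]},
  {"offset": [0.06, 0, 0], "rotation": [0, 0, 0]},
  {"offset": [0.03, 0, 0], "rotation": [0, 0, 0]},
  {"offset": [0, 0, 0], "rotation": [0, 0, 0]},
])

```text
clock: 12.65
tool_pos: [0.5312, -0.1489, 0.0202]
tcp_rot: [1.0, 0.027, 0.0, 0.0]
wrist_force: [-0.8, 0.4, -0.5]
width: 0.007
gripper_force: 0.0
```

Call:
carry_out([
  {"offset": [0.015, 0, 0], "rotation": [0, 0, 0]},
  {"offset": [0.015, 0, 0], "rotation": [0, 0, 0]},
  {"offset": [0, 0, 0], "rotation": [0, 0, 0]},
  {"offset": [0, 0, 0], "rotation": [0, 0, 0]},
])

```text
clock: 13.05
tool_pos: [0.5349, -0.1488, 0.0202]
tcp_rot: [1.0, 0.027, 0.0, 0.0]
wrist_force: [-0.4, 0.6, -0.4]
width: 0.005
gripper_force: 0.0
```

Call:
carry_out([
  {"offset": [0.01, 0, 0], "rotation": [0, 0, 0]},
  {"offset": [0.007, 0, 0], "rotation": [0, 0, 0]},
  {"offset": [0, 0, 0], "rotation": [0, 0, 0]},
  {"offset": [0, 0, 0], "rotation": [0, 0, 0]},
])

```text
clock: 13.45
tool_pos: [0.5361, -0.1486, 0.0202]
tcp_rot: [1.0, 0.027, -0.002, -0.0]
wrist_force: [-7.5, -1.0, 6.0]
width: 0.003
gripper_force: 3.6
```

Call:
carry_out([
  {"offset": [0.007, 0, 0], "rotation": [0, 0, 0]},
  {"offset": [0, 0, 0], "rotation": [0, 0, 0]},
  {"offset": [0, 0, 0], "rotation": [0, 0, 0]},
])

```text
clock: 13.75
tool_pos: [0.5361, -0.1486, 0.0202]
tcp_rot: [1.0, 0.027, -0.003, -0.0]
wrist_force: [-11.6, -1.6, 9.0]
width: 0.005
gripper_force: 6.0
```

The wall stop was felt at TCP x=0.536 (expected 0.537), so the carton is home. Now over to behind the bar.

Call:
carry_out([
  {"offset": [-0.06, 0, 0], "rotation": [0, 0, 0]},
  {"offset": [-0.06, 0, 0], "rotation": [0, 0, 0]},
  {"offset": [0, 0, -0.25], "rotation": [0, 0, 0]},
  {"offset": [0, 0, -0.3], "rotation": [0, 0, 0]},
  {"offset": [0, 0, -0.3], "rotation": [0, 0, 0]},
  {"offset": [0.26, -0.06, 0], "rotation": [0, 0, 0]},
  {"offset": [0.27, -0.06, 0], "rotation": [0, 0, 0]},
  {"offset": [0.27, -0.06, 0], "rotation": [0, 0, 0]},
  {"offset": [0.24, -0.06, 0], "rotation": [0, 0, 0]},
  {"offset": [0, 0, 0], "rotation": [0, 0, 0]},
])

```text
clock: 14.75
tool_pos: [0.6772, -0.1036, 0.1472]
tcp_rot: [1.0, 0.028, 0.001, -0.0]
wrist_force: [-0.1, 0.1, -0.2]
width: 0.009
gripper_force: 0.0
```

Run:
```python
from h import *
go([.6749,-.1036,.066],.0535)
from cell import robot
f=robot.grab_frame("side");t=robot.grab_frame("top")
a=np.hstack([cv2.resize(f["color"][120:240,220:345],(416,400),interpolation=2),cv2.resize(t["color"][90:200,270:380],(380,400),interpolation=2)])
cv2.imwrite("pics/k.png",a[:,:,::-1])
```

```text
t 14.75 pos [ 0.6772 -0.1036  0.1472] yaw 0.056 down [ 0.002  0.    -1.   ] F [-0.1  0.1 -0.2] w 0.009
units [-0.016 -0.001  0.541] dist 0.0812 turn units z 0.017
```

View pics/k.png

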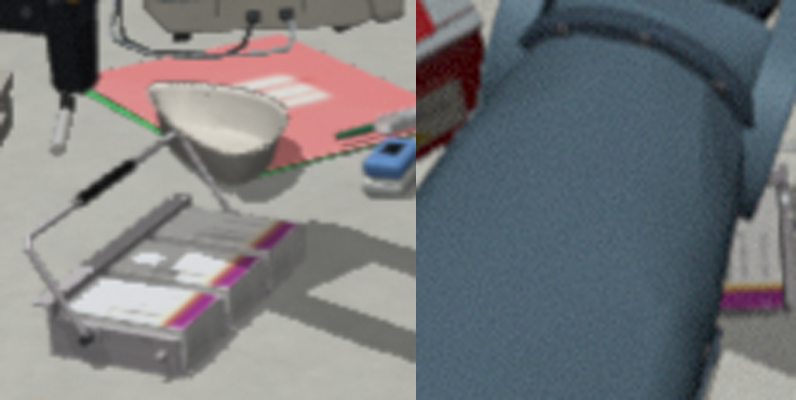

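The picture shows the carton flush with the other two. The bar is still up (sleeve about (105,183) in the left crop) and the closed fingers are behind it at (72,90). I'll lower, then pull the bar over.

Call:
carry_out([
  {"offset": [-0.01, 0, 0.15], "rotation": [0, 0, 0]},
  {"offset": [0, 0, 0.15], "rotation": [0, 0, 0]},
  {"offset": [0, 0, 0.15], "rotation": [0, 0, 0]},
  {"offset": [0, 0, 0.04], "rotation": [0, 0, 0]},
  {"offset": [0, 0, 0], "rotation": [0, 0, 0]},
])

```text
clock: 15.35
tool_pos: [0.6711, -0.1055, 0.0733]
tcp_rot: [1.0, 0.026, -0.001, -0.0]
wrist_force: [0.1, 0.2, 0.4]
width: 0.009
gripper_force: 0.0
```

Call:
carry_out([
  {"offset": [-0.05, 0, 0], "rotation": [0, 0, 0]},
  {"offset": [-0.08, 0, 0], "rotation": [0, 0, 0]},
  {"offset": [-0.08, 0, 0], "rotation": [0, 0, 0]},
  {"offset": [-0.08, 0, 0], "rotation": [0, 0, 0]},
  {"offset": [-0.08, 0, 0], "rotation": [0, 0, 0]},
  {"offset": [0, 0, 0], "rotation": [0, 0, 0]},
])

```text
clock: 15.95
tool_pos: [0.6169, -0.1086, 0.076]
tcp_rot: [1.0, 0.027, 0.001, 0.0]
wrist_force: [0.0, 0.2, 0.4]
width: 0.007
gripper_force: 0.0
```

```bash
cat >> h.py <<'E'
def bar(f):
    "bar angle from how dark the image is along the predicted sleeve"
    y=.0535;v=np.array([np.cos(y),np.sin(y),0]);u=np.array([-v[1],v[0],0]);o=np.array([.5857,-.0833,0])
    G=cv2.GaussianBlur(cv2.cvtColor(f["color"],cv2.COLOR_RGB2GRAY),(3,3),0).astype(np.float32);out=[]
    for a in np.arange(-.05,2.5,.05):
        P=[o+(.016-.072*np.cos(a))*v+np.array([0,0,.02+.072*np.sin(a)])+k*u for k in np.linspace(-.031,.031,25)]
        q=proj(f,P).astype(np.float32);out.append((float(cv2.remap(G,q[:,:1].copy(),q[:,1:].copy(),1).mean()),round(a,2)))
    return sorted(out)[:5]
E
python3 - <<'E'
from h import *
from cell import robot
print("start",bar(pickle.load(open("side.pkl","rb"))))
print(bar(robot.grab_frame("side")))
y=.0535;s=robot.state();d=s["tool_pos"][:2]-[.5857,-.0833];print("own",d@[np.cos(y),np.sin(y)],d@[-np.sin(y),np.cos(y)],s["tool_pos"],s["wrist_force"])
E
```

```text
start [(35.5751953125, np.float64(2.2)), (37.7180061340332, np.float64(2.25)), (38.63203048706055, np.float64(2.15)), (44.03382873535156, np.float64(2.3)), (46.65046691894531, np.float64(2.1))]
[(19.929414749145508, np.float64(1.55)), (21.280311584472656, np.float64(1.5)), (25.57292938232422, np.float64(1.6)), (31.15398406982422, np.float64(1.45)), (38.78191375732422, np.float64(1.65))]
own 0.03045359491023764 -0.02696362867461121 [ 0.61755189 -0.10859656  0.07583894] [-0.15996221  0.57758353  0.11950477]
```

The bar is at about 1.55 rad and following as predicted. Continue.

Call:
carry_out([
  {"offset": [-0.07, 0, 0], "rotation": [0, 0, 0]},
  {"offset": [-0.07, 0, 0], "rotation": [0, 0, 0]},
  {"offset": [-0.07, 0, 0.02], "rotation": [0, 0, 0]},
  {"offset": [-0.07, 0, 0.03], "rotation": [0, 0, 0]},
  {"offset": [-0.07, 0, 0.03], "rotation": [0, 0, 0]},
  {"offset": [-0.06, 0, 0.04], "rotation": [0, 0, 0]},
  {"offset": [0, 0, 0], "rotation": [0, 0, 0]},
  {"offset": [0, 0, 0], "rotation": [0, 0, 0]},
])

```text
clock: 16.8
tool_pos: [0.5587, -0.1114, 0.0558]
tcp_rot: [1.0, 0.026, 0.004, 0.0]
wrist_force: [17.0, 2.2, -13.7]
width: 0.007
gripper_force: 9.2
```

Run:
```python
from h import *
from cell import robot
print(bar(robot.grab_frame("side")))
y=.0535;s=robot.state();d=s["tool_pos"][:2]-[.5857,-.0833];print("own",d@[np.cos(y),np.sin(y)],d@[-np.sin(y),np.cos(y)],s["tool_pos"],s["wrist_force"])
```

```text
[(25.959453582763672, np.float64(0.65)), (26.478086471557617, np.float64(0.6)), (29.884960174560547, np.float64(1.55)), (30.196054458618164, np.float64(1.5)), (30.624530792236328, np.float64(1.6))]
own -0.028471279579838756 -0.02663554955431122 [ 0.55869378 -0.11141993  0.05583101] [ 17.0526066    1.4362811  -14.13082599]
```

Friction-wedged at a shallow angle, as the push there is almost radial. I'll back off, go over the top and press down from above.

Call:
carry_out([
  {"offset": [0.05, 0, 0], "rotation": [0, 0, 0]},
  {"offset": [0.03, 0, 0], "rotation": [0, 0, 0]},
  {"offset": [0, 0, -0.12], "rotation": [0, 0, 0]},
  {"offset": [0, 0, -0.14], "rotation": [0, 0, 0]},
  {"offset": [0, 0, 0], "rotation": [0, 0, 0]},
  {"offset": [-0.12, 0, 0], "rotation": [0, 0, 0]},
  {"offset": [-0.11, 0, 0], "rotation": [0, 0, 0]},
  {"offset": [0, 0, 0], "rotation": [0, 0, 0]},
  {"offset": [0, 0, 0], "rotation": [0, 0, 0]},
])

```text
clock: 17.75
tool_pos: [0.5334, -0.1128, 0.0947]
tcp_rot: [1.0, 0.027, -0.0, -0.0]
wrist_force: [-0.3, -0.9, -0.5]
width: 0.003
gripper_force: 0.0
```

Run:
```python
from h import *
from cell import robot
print(bar(robot.grab_frame("side")))
y=.0535;s=robot.state();d=s["tool_pos"][:2]-[.5857,-.0833];print("own",d@[np.cos(y),np.sin(y)],d@[-np.sin(y),np.cos(y)],s["tool_pos"],s["wrist_force"])
```

```text
[(43.85628890991211, np.float64(0.6)), (83.70285034179688, np.float64(0.65)), (93.501953125, np.float64(0.05)), (94.37816619873047, np.float64(0.0)), (94.72378540039062, np.float64(0.1))]
own -0.053289644862308645 -0.026744303734723782 [ 0.53391674 -0.11285567  0.09494197] [ 0.37113523  0.21041549 -0.27189715]
```

Call:
carry_out([
  {"offset": [0.03, 0, 0], "rotation": [0, 0, 0]},
  {"offset": [0, 0, 0.06], "rotation": [0, 0, 0]},
  {"offset": [0, 0, 0.06], "rotation": [0, 0, 0]},
  {"offset": [-0.02, 0, 0.05], "rotation": [0, 0, 0]},
  {"offset": [-0.02, 0, 0.05], "rotation": [0, 0, 0]},
  {"offset": [-0.02, 0, 0.05], "rotation": [0, 0, 0]},
  {"offset": [-0.02, 0, 0.05], "rotation": [0, 0, 0]},
  {"offset": [0, 0, 0.03], "rotation": [0, 0, 0]},
  {"offset": [0, 0, 0], "rotation": [0, 0, 0]},
  {"offset": [0, 0, 0], "rotation": [0, 0, 0]},
])

```text
clock: 18.8
tool_pos: [0.5262, -0.1132, 0.0428]
tcp_rot: [1.0, 0.027, 0.0, 0.0]
wrist_force: [0.1, 1.3, 0.2]
width: 0.003
gripper_force: 0.0
```

Run:
```python
from h import *
from cell import robot
print(bar(robot.grab_frame("side")))
y=.0535;s=robot.state();d=s["tool_pos"][:2]-[.5857,-.0833];print("own",d@[np.cos(y),np.sin(y)],d@[-np.sin(y),np.cos(y)],s["tool_pos"],s["wrist_force"])
```

```text
[(22.65445327758789, np.float64(1.05)), (23.4813289642334, np.float64(1.1)), (24.667030334472656, np.float64(0.05)), (25.211679458618164, np.float64(1.0)), (26.067655563354492, np.float64(1.15))]
own -0.06086913112326481 -0.02674324079591562 [ 0.52634804 -0.11325992  0.04298085] [-0.56108609  0.21551815  0.43249364]
```

Call:
carry_out([
  {"offset": [0, 0, 0.015], "rotation": [0, 0, 0]},
  {"offset": [0, 0, 0.015], "rotation": [0, 0, 0]},
  {"offset": [0, 0, 0], "rotation": [0, 0, 0]},
  {"offset": [0, 0, 0], "rotation": [0, 0, 0]},
])

```text
clock: 19.25
tool_pos: [0.5265, -0.1133, 0.0387]
tcp_rot: [1.0, 0.027, 0.0, 0.0]
wrist_force: [-0.9, 0.3, 4.9]
width: 0.009
gripper_force: 2.2
```

Call:
carry_out([
  {"offset": [0, 0, 0.008], "rotation": [0, 0, 0]},
  {"offset": [0, 0, 0], "rotation": [0, 0, 0]},
  {"offset": [0, 0, 0], "rotation": [0, 0, 0]},
])

```text
clock: 19.55
tool_pos: [0.5266, -0.1134, 0.0384]
tcp_rot: [1.0, 0.027, 0.0, 0.0]
wrist_force: [-4.1, 1.4, 14.8]
width: 0.005
gripper_force: 6.9
```

Firm contact with the bar at its rest height (tip z = 0.0245). Lift away straight up and check.

Call:
carry_out([
  {"offset": [0, 0, -0.05], "rotation": [0, 0, 0]},
  {"offset": [0, 0, -0.2], "rotation": [0, 0, 0]},
  {"offset": [0, 0, -0.3], "rotation": [0, 0, 0]},
  {"offset": [-0.15, 0.25, -0.15], "rotation": [0, 0, 0]},
  {"offset": [-0.15, 0.25, -0.15], "rotation": [0, 0, 0]},
  {"offset": [-0.1, 0.3, 0], "rotation": [0, 0, 0]},
  {"offset": [-0.1, 0.3, 0], "rotation": [0, 0, 0]},
  {"offset": [-0.1, 0.3, 0], "rotation": [0, 0, 0]},
  {"offset": [-0.1, 0.3, 0], "rotation": [0, 0, 0]},
  {"offset": [0, 0, 0], "rotation": [0, 0, 0]},
])

```text
clock: 20.55
tool_pos: [0.4331, -0.3788, 0.1648]
tcp_rot: [1.0, 0.024, 0.0, 0.001]
wrist_force: [0.8, 0.1, -0.2]
width: 0.01
gripper_force: 0.0
```

Run:
```python
from h import *
from cell import robot
f=robot.grab_frame("side");g=robot.grab_frame("top")
print(bar(f),bar(g),robot.state()["tool_pos"])
# white/purple fronts: purple pixel components in the top view
for n,fr in(("start",pickle.load(open("top.pkl","rb"))),("now",g)):
    hsv=cv2.cvtColor(fr["color"],cv2.COLOR_RGB2HSV);m=cv2.inRange(hsv,(140,90,60),(170,255,255));k=cv2.connectedComponentsWithStats(m)
    o=[(int(a[4]),onz(fr,[c],.03)[0,:2].round(4).tolist()) for a,c in zip(k[2][1:],k[3][1:]) if a[4]>25];print(n,o)
d=[np.abs(a.astype(int)).max() for a in []]
t0=pickle.load(open("top.pkl","rb"))["color"]
for n,(r,c) in dict(tape=(200,211),vial=(165,232),oxi=(176,437)).items():
    w=np.s_[r-22:r+22,c-22:c+22];print(n,cv2.absdiff(t0[w],g["color"][w]).mean())
```

```text
[(30.427812576293945, np.float64(0.0)), (35.193321228027344, np.float64(0.05)), (52.0380859375, np.float64(-0.05)), (61.407657623291016, np.float64(0.1)), (85.35871124267578, np.float64(0.15))] [(39.10593795776367, np.float64(0.1)), (40.147029876708984, np.float64(0.15)), (42.48652267456055, np.float64(0.05)), (47.47886657714844, np.float64(0.2)), (48.06019592285156, np.float64(0.0))] [ 0.43418961 -0.37393031  0.16403   ]
start [(93, [0.5493, -0.0876]), (89, [0.5454, -0.0233]), (94, [0.4134, -0.0409])]
now [(93, [0.5493, -0.0876]), (97, [0.5532, -0.1485]), (90, [0.5453, -0.0236])]
tape 11.009986225895316
vial 10.588326446280991
oxi 13.542699724517906
```

```bash
python3 -c "
from cell import robot
print(robot.sign_off())"
```

```text
the job is handed in; nothing more can be done
None
```

I handed the job in at about 20.6 s: the carton is home in the right-hand lane, flush with its neighbours, and the bar is down on its rests (about 0.03 rad by camera). The two stock cartons measured unmoved; for the tape, vial and oximeter I only compared before and after pictures, which differed by no more than likely noise. No verdict came back.

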